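Set out the loaves on the bakery display by length

TASK

Set out the four long loaves from the wire cooling rack on the display board, one to each paper, lying along the paper and centred on it, right way up, in order of length: the longest on the paper beside the basket of rolls, the shortest on the paper farthest from the basket. Leave the round roll where it is on the rack.

Things in the scene. Friction and masses are not known exactly. Their poses are not given: they have to be found in the camera images.
- loaf_elm: Long crusty loaf, the longest of the four: 160 mm long, 52 mm wide, 46 mm high, golden-brown with five pale slashes on its domed top, flat underneath, rigid, loose on the wire rack, roughly crosswise to the robot. Origin: centre of its underside; x along its length, z up. Sides nearly upright over its middle half and from 0.1 to 0.7 of its height.
- loaf_ash: Long crusty loaf, the second longest of the four: 135 mm long, 48 mm wide, 42 mm high, golden-brown with four pale slashes on its domed top, flat underneath, rigid, loose on the wire rack, roughly crosswise to the robot. Origin: centre of its underside; x along its length, z up. Sides nearly upright over its middle half and from 0.1 to 0.7 of its height.
- loaf_fir: Long crusty loaf, the third longest of the four: 110 mm long, 45 mm wide, 39 mm high, dark brown with three pale slashes on its domed top, flat underneath, rigid, loose on the wire rack, roughly crosswise to the robot. Origin: centre of its underside; x along its length, z up. Sides nearly upright over its middle half and from 0.1 to 0.7 of its height.
- loaf_bay: Long crusty loaf, the shortest of the four: 85 mm long, 42 mm wide, 36 mm high, light brown with two pale slashes on its domed top, flat underneath, rigid, loose on the wire rack, roughly crosswise to the robot. Origin: centre of its underside; x along its length, z up. Sides nearly upright over its middle half and from 0.1 to 0.7 of its height.
- paper_1: One of four alike papers in a row on the wooden display board (270 x 390 mm, top 25 mm above the counter): cream, 190 long (x) by 74 wide (y), fixed, flush; a white price card, top 70 mm above the board, stands 101 mm from its centre at its far (+x) end. Origin: its centre, level with the board's top. Papers lie side by side along y, 88 mm apart; numbers do not follow the row.
- paper_2: One of four alike papers in a row on the wooden display board (270 x 390 mm, top 25 mm above the counter): cream, 190 long (x) by 74 wide (y), fixed, flush; a white price card, top 70 mm above the board, stands 101 mm from its centre at its far (+x) end. Origin: its centre, level with the board's top. Papers lie side by side along y, 88 mm apart; numbers do not follow the row.
- paper_3: One of four alike papers in a row on the wooden display board (270 x 390 mm, top 25 mm above the counter): cream, 190 long (x) by 74 wide (y), fixed, flush; a white price card, top 70 mm above the board, stands 101 mm from its centre at its far (+x) end. Origin: its centre, level with the board's top. Papers lie side by side along y, 88 mm apart; numbers do not follow the row.
- paper_4: One of four alike papers in a row on the wooden display board (270 x 390 mm, top 25 mm above the counter): cream, 190 long (x) by 74 wide (y), fixed, flush; a white price card, top 70 mm above the board, stands 101 mm from its centre at its far (+x) end. Origin: its centre, level with the board's top. Papers lie side by side along y, 88 mm apart; numbers do not follow the row.
- basket: Round wicker basket heaped with small rolls, fixed, 100 mm across, about 90 mm high, on the counter at one end of the row of papers, in line with it to 10 mm and 125 mm from the nearest paper's centre. At the row's other end stands a honey jar, 62 mm across, 85 mm high. Origin: centre of the basket's underside.
- round_roll: Round dark roll, 68 mm across, 42 mm high, pale cross on top, loose on the wire rack among the loaves; it stays there. Origin: centre of its underside. The fixed chrome rack is 300 x 376 mm, its top 25 mm above the counter; steel tongs (170 x 40 x 22 mm) lie on it too. Things on it stand in three rows about 85 mm apart and two columns.
Things that resemble listed ones, but are neither listed nor needed, are in the scene too. Leave any blue look-alike of the loaf_elm alone.

How it is judged:
By the outcome, as a careful person would: the job done as asked, in the order asked, and still so for the second after the job is handed in, with the robot touching nothing.
It also fails if it takes over 112 s, if anything falls off the work surface, if the arm or the gripper's body presses on something with over 40 N, if the wrist force passes 120 N, or if a joint passes its speed limit or range.

ROBOT

A 7-joint arm with a two-finger parallel gripper is mounted at the origin on the work surface. World frame = base frame: x ahead of the robot, y to its left, z up, the work surface at z = 0. Lengths are in m, angles in rad, forces in N, time in s.
With the tool pointing down it reaches from about 0.425 to 0.925 m from the base axis. Payload 6.8 kg.
Tool frame: the origin (TCP) lies on the front face of the gripper's body, between the roots of the fingers; the fingertips stand 73 mm ahead of it and the grasp point (between the pads) lies 54 mm ahead of it (env.nose_length is the distance from the TCP to the fingertips, in m); z points along the fingers, y is the direction in which the jaws open and shut (so a half turn about z gives the same grasp; the last joint's range is limited). The gripper opens to 85 mm and grips with 20 to 120 N. Pads are 22 mm wide; open, the fingers measure 114 mm over their backs; the gripper's body (76 mm by 85 mm) begins 54 mm behind the grasp point. The pads swing forward as they close: fully open they stand 13 mm farther back than shut.
Start: joints at [-1.232, 0.477, 0.022, 1.555, -0.011, 1.109, -0.083], TCP at [0.292, 0.609, 0.304] pointing down, gripper open.
Joint ranges: [-2.96, 2.96], [-0.34, 2.1], [-1.41, 1.46], [0.24, 2.44], [-1.37, 4.51], [0.17, 1.92], [-2.96, 2.96]. Speed limits (rad/s): [2.39, 2.39, 3.14, 3.14, 3.14, 3.14, 3.14].

INTERFACE

Orientations are given as a unit quaternion [w, x, y, z].
In Python, from cell import env, kin, camera, calibration, job gives the robot as it stands. The module is installed in compiled form; this text tells all that it offers. Calls block until the motion is done:
- env.reach(position, orientation): joint-space move of the TCP to a pose.
- env.movel(position, velocity=0.15, rot=None, stop_force=None): straight line of the TCP; rot=None keeps the orientation; velocity is the mean speed in m/s. With stop_force (N) it stops when the force on the tool has changed by that much, and returns True; else False.
- env.goto_joints(angles): joint-space move.
- env.grip(opening, f_grip=None): finger opening in m; f_grip is the grip in N (None keeps the last); returns when the fingers have stopped.
- env.dwell(seconds).
- kin.inverse_kinematics(position, orientation): joint angles nearest the present ones, or None.
- env.get_state(): the state.
- camera(name): name is "scene" or "side" or "wrist"; returns (picture, depth): 480x640x3 uint8, blue, green, red; 480x640 float32, m along the optical axis (not along the pixel's ray), 0 where there is no reading.
- calibration(name): a dict with "fx", "fy", "cx", "cy" (pixels), "k1" (the pictures are not rectified: a ray, as slopes to the right and down, at radius r is drawn at 1 + k1 r^2 times it, then the intrinsics apply), "rvec" (rotation vector, rad) and "tvec" (3), from world to camera coordinates, as OpenCV has them. Camera axes: x right, y down, z forward; pixel columns grow to the right and rows downward; lengths in m; the calibration is good to about 2 mm. A picture is of the moment at which its call begins: read the wrist's pose just before it. calibration takes no time and is no camera call; for the wrist camera it gives the pose at the moment of the call.
A pose or a line that the arm cannot do raises env.PlanningError and nothing moves.
- job.job_done(): hands the job in, once; it reports no verdict.
The state is a dict: "time": time; "qpos": joint angles; "joint_velocities": joint speeds; "joint_torque": joint torques, N m; "tcp_pos": TCP position; "orientation": TCP orientation; "force": force on the tool from outside, world axes, zero at the start; "torque": the same for the moment, N m; "opening": finger opening in m.
Only numpy, scipy, OpenCV 4.12 (cv2) and the standard library are available. Lean on these libraries where they do the work, as an engineer would, in place of code of your own. Each camera call takes 0.05 s, during which the arm holds its last target.

## Working session

There is one attempt and no reset: what is moved stays moved. The work goes in short steps, each a Python script; the robot and the scene stay as the last script left them, time stands still between calls to the robot, and variables do not carry over. Pictures are saved under pics/ and viewed, and the job is handed in when it is done.

```bash
mkdir -p pics; python3 - <<'E'
from cell import env,kin,camera,calibration,job
import cv2,numpy as np
for n in ["scene","side","wrist"]:
    p,d=camera(n); cv2.imwrite(f"pics/{n}0.png",p); np.save(f"pics/{n}0.npy",d)
    c=calibration(n); print(n,c); np.save(f"pics/{n}0c.npy",c,allow_pickle=True)
print(env.get_state())
E
```

```text
scene {'fx': 475.63735490091864, 'fy': 475.63735490091864, 'cx': 313.42586610120617, 'cy': 241.65035244318, 'k1': -0.09991828330393826, 'rvec': array([ 1.9568903 ,  1.67270072, -0.56485347]), 'tvec': array([-0.04586949, -0.28347938,  1.49973819])}
side {'fx': 564.7029031113317, 'fy': 564.7029031113317, 'cx': 323.8999368559789, 'cy': 235.8094057766875, 'k1': -0.11288084833886218, 'rvec': array([ 2.20496138, -0.68142872,  0.28408743]), 'tvec': array([-0.31950691,  0.20743812,  1.46674303])}
wrist {'fx': 339.4033574290876, 'fy': 339.4033574290876, 'cx': 320.6641437304811, 'cy': 244.4395212836363, 'k1': -0.057386768759948636, 'rvec': array([-2.41590546, -1.52191853, -0.24878999]), 'tvec': array([-0.67451672, -0.04179745,  0.37979194])}
{'time': 0.15, 'qpos': array([-1.23207813,  0.47763844,  0.02234112,  1.55618684, -0.01151515,
        1.10930902, -0.08309135]), 'joint_velocities': array([-0.00143588, -0.00308817, -0.00106291, -0.00410826, -0.00014891,
        0.0007775 ,  0.00043531]), 'joint_torque': array([ 2.36377353e-03, -5.96921289e+01,  1.61004726e+00, -2.81493402e+01,
        1.26783716e-02,  6.44400890e-03, -2.58237549e-05]), 'tcp_pos': array([0.29151003, 0.60842756, 0.30314579]), 'orientation': array([-1.15712545e-04,  2.21543038e-01,  9.75150338e-01, -6.97395442e-04]), 'force': array([-0.09687811, -0.52274686, -0.06504344]), 'torque': array([-0.01282734, -0.0113596 ,  0.02354272]), 'opening': 0.08557631234777323}
```

View pics/scene0.png

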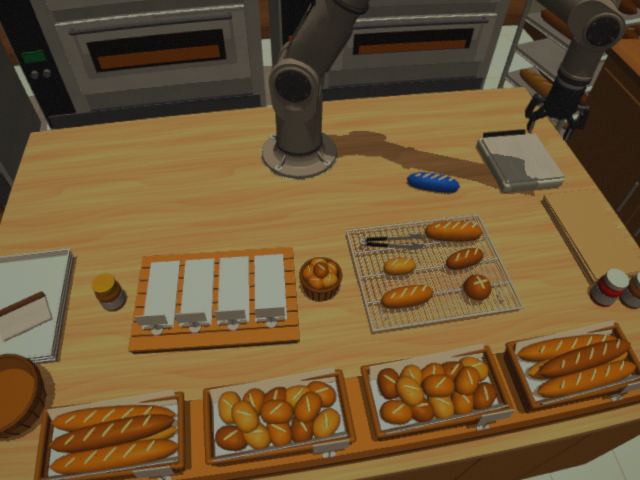

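View pics/side0.png

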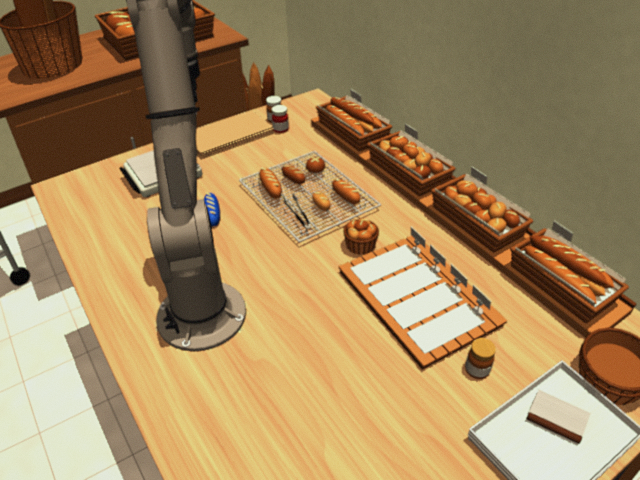

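View pics/wrist0.png

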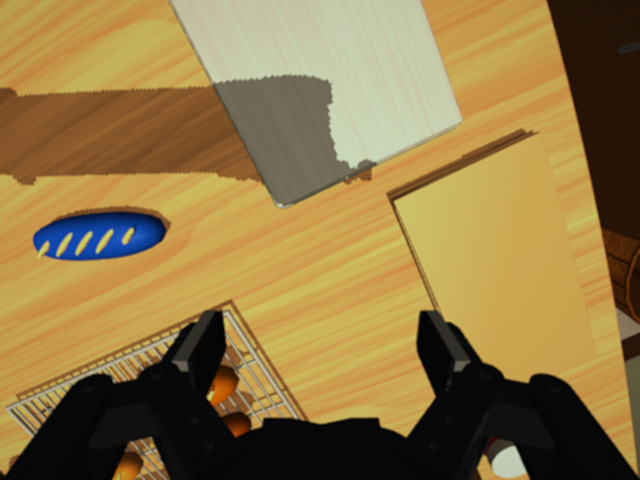

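Scene view: the rack sits right of centre (about 350–515, 215–328) with elm top right, bay and fir in the middle row, ash and the round roll in the lower row. The board is at (135–298, 250–350). The basket at (320, 278) is beside the rightmost paper and the jar is at (108, 292). Next I'll convert these pixels to rough positions.

```bash
cat > h.py <<'E'
import cv2,numpy as np
from scipy.spatial.transform import Rotation as R
def pix2world(c,uv,depth=None,z=None):
    uv=np.atleast_2d(np.array(uv,float)).reshape(-1,1,2)
    K=np.array([[c['fx'],0,c['cx']],[0,c['fy'],c['cy']],[0,0,1.]])
    n=cv2.undistortPoints(uv,K,np.array([c['k1'],0,0,0,0.]))[:,0]
    r=np.c_[n,np.ones(len(n))]
    Rm=cv2.Rodrigues(c['rvec'])[0]; o=-Rm.T@c['tvec']; w=r@Rm
    if depth is not None: return o+w*np.asarray(depth)[:,None]
    return o+w*((z-o[2])/w[:,2])[:,None]
def cloud(c,d):
    v,u=np.nonzero(d>0); return pix2world(c,np.c_[u,v],depth=d[v,u]),u,v
def world2pix(c,P):
    K=np.array([[c['fx'],0,c['cx']],[0,c['fy'],c['cy']],[0,0,1.]])
    return cv2.projectPoints(np.atleast_2d(np.array(P,float)),c['rvec'],c['tvec'],K,np.array([c['k1'],0,0,0,0.]))[0][:,0]
E
python3 - <<'E'
from h import *
c=np.load('pics/scene0c.npy',allow_pickle=True).item()
for n,uv,z in [("elm",(454,231),.05),("ash",(407,296),.05),("fir",(464,258),.05),("bay",(399,266),.045),("roll",(477,287),.05),("basket",(320,270),.08),("jar",(107,285),.08),
 ("p1",(162,291),.025),("p2",(198,290),.025),("p3",(234,288),.025),("p4",(270,285),.025),("tray",(520,160),.03),("blue",(433,182),.03)]:
    print(n,pix2world(c,[uv],z=z).round(3))
w=np.load('pics/wrist0c.npy',allow_pickle=True).item()
Rm=cv2.Rodrigues(w['rvec'])[0]; o=-Rm.T@w['tvec']
T=R.from_quat([0.2215,0.97515,-0.0007,-0.0001]).as_matrix()
print("cam in tool",T.T@(o-np.array([.2915,.6084,.3031])),"axes",(T.T@Rm.T).round(3))
E
```

```text
elm [[0.421 0.353 0.05 ]]
ash [[0.595 0.174 0.05 ]]
fir [[0.51  0.349 0.05 ]]
bay [[0.504 0.18  0.045]]
roll [[0.598 0.35  0.05 ]]
basket [[ 0.51  -0.021  0.08 ]]
jar [[ 0.477 -0.521  0.08 ]]
p1 [[ 0.476 -0.405  0.025]]
p2 [[ 0.486 -0.317  0.025]]
p3 [[ 0.493 -0.23   0.025]]
p4 [[ 0.498 -0.142  0.025]]
tray [[0.164 0.671 0.03 ]]
blue [[0.219 0.366 0.03 ]]
cam in tool [ 8.19371633e-02  9.99631205e-05 -6.95592758e-02] axes [[ 0.    -0.948 -0.32 ]
 [ 1.    -0.     0.001]
 [-0.001 -0.32   0.948]]
```

Papers and items agree with the spacing in the text. Next, wrist views straight above the rack and the board for accuracy.

```bash
cat >> h.py <<'E'
def down(a):
    q=(R.from_euler('z',a)*R.from_euler('x',np.pi)).as_quat(); return np.array([q[3],q[0],q[1],q[2]])
E
python3 - <<'E'
from cell import env,kin,camera,calibration,job
from h import *
def look(n,p,a):
    for z in (.42,.38,.34):
        try: env.reach([p[0],p[1],z],down(a)); break
        except env.PlanningError as e: print(z,e)
    env.dwell(.3)
    c=calibration("wrist"); im,d=camera("wrist"); cv2.imwrite(f"pics/{n}.png",im); np.save(f"pics/{n}.npy",d); np.save(f"pics/{n}c.npy",c,allow_pickle=True)
    s=env.get_state(); print(n,s['time'],s['tcp_pos'],s['qpos'].round(2))
look("rack",(.5,.25),np.pi/2)
look("board",(.47,-.27),0)
E
```

```text
rack 2.0833 [0.49987615 0.25041591 0.41981539] [-0.91  0.2   0.4   1.71 -0.08  1.26 -0.49]
board 4.3167 [ 0.47019037 -0.26973739  0.41998799] [-0.53  0.29  1.18  1.77 -0.28  1.27 -0.85]
```

```bash
ls pics
```

```text
board.npy
board.png
boardc.npy
rack.npy
rack.png
rackc.npy
scene0.npy
scene0.png
scene0c.npy
side0.npy
side0.png
side0c.npy
wrist0.npy
wrist0.png
wrist0c.npy
```

View pics/rack.png

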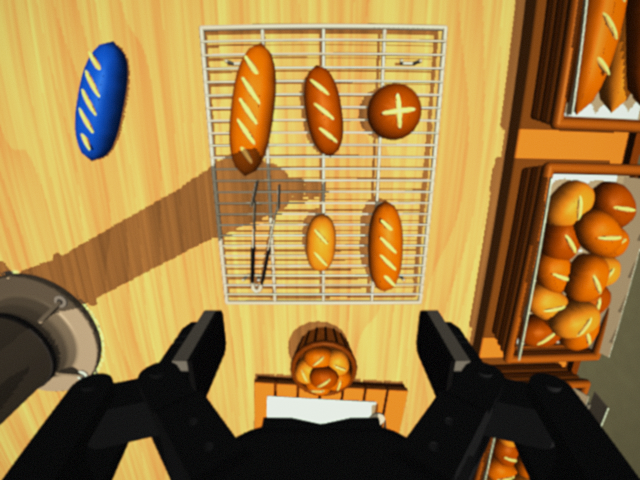

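View pics/board.png

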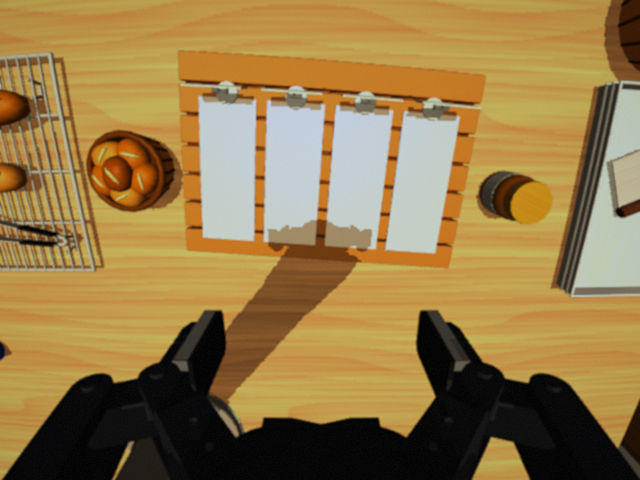

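Wrist view of the rack: elm (252,108), fir (323,110), roll (394,111), bay (320,242), ash (386,247), tongs (262,235). Board view: papers at x≈228, 294, 359 and 422, basket at left (125,172), jar at right (515,195). I'll measure with the point cloud for the loaves and with colour for the papers.

```bash
cat >> h.py <<'E'
def loafpose(c,d,seed,zmin=.033,rad=.11,lift=0.0):
    P,u,v=cloud(c,d)
    m=(P[:,2]>zmin)&(P[:,2]<.1)&(np.hypot(P[:,0]-seed[0],P[:,1]-seed[1])<rad)
    g=np.zeros(d.shape,np.uint8); g[v[m],u[m]]=1
    n,l,st,ce=cv2.connectedComponentsWithStats(g,connectivity=4)
    su=np.clip(world2pix(c,[[seed[0],seed[1],.05+lift]])[0].round().astype(int),0,470)
    k=l[su[1],su[0]]
    Q=P[m][l[v[m],u[m]]==k]
    (x,y),(w,h),a=cv2.minAreaRect((Q[:,:2]*1000).astype(np.float32))
    B=cv2.boxPoints(((x,y),(w,h),a)); e=B[1]-B[0]; f=B[2]-B[1]
    if np.linalg.norm(f)>np.linalg.norm(e): e=f
    return x/1000,y/1000,np.degrees(np.arctan2(e[1],e[0])),max(w,h),min(w,h),np.percentile(Q[:,2],99),len(Q)
E
cat > meas.py <<'E'
from h import *
ld=lambda n:(np.load(f'pics/{n}c.npy',allow_pickle=True).item(),np.load(f'pics/{n}.npy'))
S={"elm":(.421,.353),"ash":(.595,.174),"fir":(.51,.349),"bay":(.504,.18),"roll":(.598,.35)}
for cam in("rack","scene0"):
    c,d=ld(cam)
    for n,s in S.items(): print(cam,n,np.round(loafpose(c,d,s),3))
for cam,pp in(("board",[(228,170),(294,170),(359,180),(422,180)]),("scene0",[(270,285),(234,288),(198,290),(162,291)])):
    c,d=ld(cam); im=cv2.imread(f'pics/{cam}.png'); hsv=cv2.cvtColor(im,cv2.COLOR_BGR2HSV)
    m=((hsv[...,1]<(75 if cam=="board" else 60))&(hsv[...,2]>110)).astype(np.uint8)
    cv2.imwrite(f'pics/m_{cam}.png',m*255)
    n,l,st,ce=cv2.connectedComponentsWithStats(m,connectivity=4)
    for p in pp:
        v,u=np.nonzero(l==l[p[1],p[0]]); W=pix2world(c,np.c_[u,v],z=.025)
        x,wh,a=cv2.minAreaRect((W[:,:2]*1000).astype(np.float32)); print(cam,p,np.round(x,1),np.round(wh,1),round(a,1),"z",np.median(pix2world(c,np.c_[u,v],depth=d[v,u])[:,2]).round(4))
E
python3 meas.py
```

```text
rack elm [4.16000e-01 3.55000e-01 7.87680e+01 1.57421e+02 5.21170e+01 7.30000e-02
 4.66200e+03]
rack ash [ 5.89000e-01  1.77000e-01 -8.61600e+01  1.32746e+02  4.64030e+01
  6.80000e-02  2.59400e+03]
rack fir [ 5.03000e-01  3.55000e-01 -8.12960e+01  1.08651e+02  4.50530e+01
  6.50000e-02  2.70400e+03]
rack bay [5.0000e-01 1.8600e-01 8.9707e+01 7.9331e+01 4.0416e+01 6.2000e-02
 1.4080e+03]
rack roll [5.9000e-01 3.5600e-01 5.8300e-01 6.5071e+01 6.5036e+01 6.9000e-02
 2.4200e+03]
scene0 elm [4.22000e-01 3.52000e-01 7.86290e+01 1.55889e+02 4.57970e+01 7.40000e-02
 9.78000e+02]
scene0 ash [ 5.93000e-01  1.77000e-01 -8.89800e+01  1.31243e+02  4.50470e+01
  6.90000e-02  9.09000e+02]
scene0 fir [ 5.0600e-01  3.5300e-01 -8.3208e+01  1.0425e+02  4.2874e+01  6.6000e-02
  5.9200e+02]
scene0 bay [5.0400e-01 1.8200e-01 8.8992e+01 8.1990e+01 3.9305e+01 6.5000e-02
 4.5000e+02]
scene0 roll [5.9600e-01 3.5000e-01 3.4511e+01 6.4837e+01 5.7545e+01 6.9000e-02
 5.5500e+02]
board (228, 170) [ 507.3 -141.4] [211.8  93.1] 1.8 z 0.0259
board (294, 170) [ 503.1 -230.9] [ 80.3 208. ] 87.6 z 0.0258
board (359, 180) [ 497.3 -319.4] [ 83.8 207.8] 82.9 z 0.0258
board (422, 180) [ 480.1 -406. ] [ 75.2 190.5] 85.7 z 0.0256
scene0 (270, 285) [ 498.8 -143.2] [ 73.  187.2] 86.0 z 0.0261
scene0 (234, 288) [ 492.8 -232.1] [ 73.6 187.8] 85.6 z 0.0261
scene0 (198, 290) [ 485.9 -318.6] [ 74.3 186.4] 85.7 z 0.0258
scene0 (162, 291) [ 480.3 -406.3] [ 74.9 187.8] 85.7 z 0.0259
```

```bash
cat > pp.py <<'E'
from cell import env,kin,camera,calibration,job
from h import *
PAP=[(.4988,-.1430),(.4927,-.2310),(.4865,-.3187),(.4803,-.4063)]
PY=np.radians(-4.2)
TZ=.099
def rep(t): 
    s=env.get_state(); print(t,round(s['time'],2),s['tcp_pos'].round(4),"open",round(s['opening'],4),"F",s['force'].round(1)); return s
def pick(x,y,yaw,w,fg=40):
    env.grip(w+.016)
    q=down(np.radians(yaw))
    env.reach([x,y,.20],q)
    hit=env.movel([x,y,TZ],velocity=.12,stop_force=12); rep(f"down hit={hit}")
    env.grip(w-.02,fg); rep("gripped")
    env.movel([x,y,.22],velocity=.15); s=rep("lifted")
def place(i,w,dx=0,dy=0):
    x,y=PAP[i]; x+=dx;y+=dy
    q=down(PY)
    env.reach([x,y,.20],q)
    env.movel([x,y,.125],velocity=.15)
    hit=env.movel([x,y,TZ-.001],velocity=.03,stop_force=4); rep(f"place hit={hit}")
    env.grip(w+.016); 
    env.movel([x,y,.22],velocity=.15); rep("up")
def look(n,p,a):
    env.reach([p[0],p[1],.42],down(a)); env.dwell(.3)
    c=calibration("wrist"); im,d=camera("wrist"); cv2.imwrite(f"pics/{n}.png",im); np.save(f"pics/{n}.npy",d); np.save(f"pics/{n}c.npy",c,allow_pickle=True)
E
python3 - <<'E'
from pp import *
pick(.418,.354,78.7,.052)
im,_=camera("wrist"); cv2.imwrite("pics/g_elm.png",im)
E
```

```text
down hit=False 7.99 [0.4185 0.3542 0.0996] open 0.0676 F [-0.2 -0.7  0.8]
gripped 8.28 [0.4182 0.3545 0.0998] open 0.0503 F [-2.  -0.5  7. ]
lifted 9.24 [0.4174 0.3538 0.2192] open 0.0507 F [-0.1  0.7 -1.8]
```

View pics/g_elm.png

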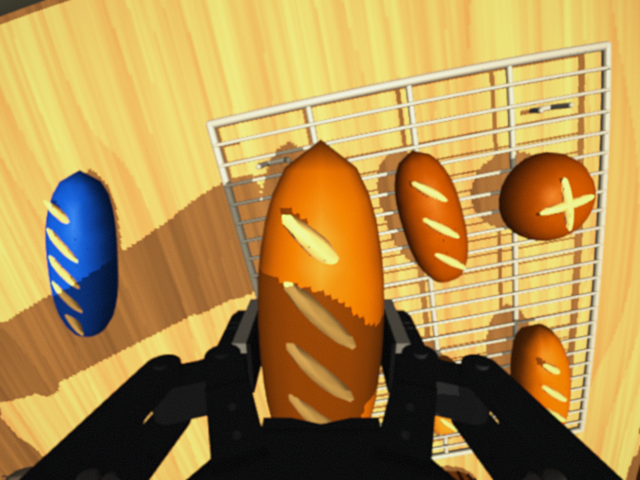

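Elm is held level and square between the pads, with the other goods undisturbed. There was a 7 N upward push while gripping, so I'll grip 2 mm higher for the rest. Placing it now.

```bash
python3 - <<'E'
import pp; from pp import *
place(0,.052)
pp.TZ=.101
pick(.590,.177,93,.048); place(1,.048)
look("b1",(.47,-.27),0)
E
```

```text
place hit=True 12.56 [ 0.4986 -0.1429  0.0999] open 0.0502 F [-0.9  0.3  5.1]
up 13.82 [ 0.4983 -0.1426  0.2193] open 0.0684 F [-0.3 -0.8  0.5]
down hit=False 16.27 [0.5906 0.177  0.1017] open 0.064 F [ 0.2  0.2 -0.2]
gripped 16.57 [0.5907 0.1772 0.1021] open 0.0465 F [-0.8  0.7  6.4]
lifted 17.51 [0.5893 0.177  0.219 ] open 0.0466 F [ 0.3  0.6 -1. ]
place hit=True 20.43 [ 0.4925 -0.2309  0.1021] open 0.046 F [-1.6  1.1  6.1]
up 21.69 [ 0.4923 -0.2305  0.2193] open 0.0641 F [0.2 0.2 0.2]
```

View pics/b1.png

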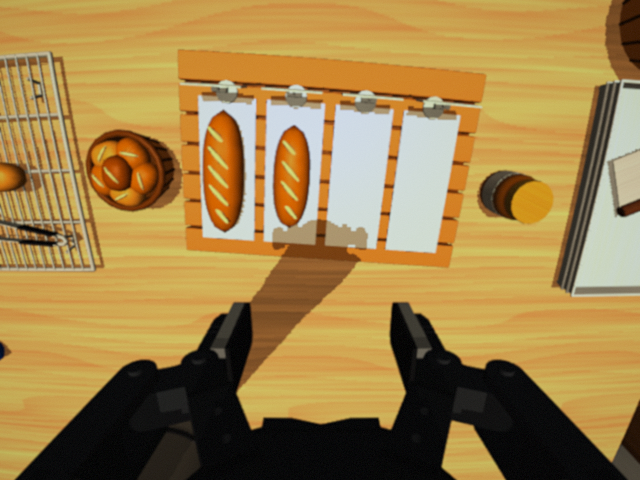

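Elm and ash lie on the first two papers from the basket, (223,171) and (291,175), along them. Now fir and bay.

```bash
python3 - <<'E'
import pp; from pp import *
pp.TZ=.101
pick(.504,.354,98.3,.045); place(2,.045)
pp.TZ=.100
pick(.501,.1835,89.5,.042); place(3,.042)
look("b2",(.47,-.27),0)
p,d=camera("scene"); cv2.imwrite("pics/scene2.png",p); np.save("pics/scene2.npy",d); np.save("pics/scene2c.npy",calibration("scene"),allow_pickle=True)
for cam in("b2","scene2"):
    c=np.load(f'pics/{cam}c.npy',allow_pickle=True).item(); d=np.load(f'pics/{cam}.npy')
    for n,(s) in zip(("elm","ash","fir","bay"),PAP):
        r=np.array(loafpose(c,d,s)); e=r[:2]-s; t=R.from_euler('z',-PY).as_matrix()[:2,:2]@e*1000
        print(cam,n,"along,across mm",t.round(1),"yaw",r[2].round(1),"LW",r[3:5].round(0),"ztop",r[5].round(3))
E
```

```text
down hit=False 26.43 [0.5046 0.3541 0.1017] open 0.0615 F [ 0.5 -0.3  0.6]
gripped 26.72 [0.5046 0.3543 0.102 ] open 0.0434 F [-1.   0.3  6.3]
lifted 27.66 [0.5033 0.3539 0.219 ] open 0.043 F [-0.  -0.3 -1.1]
place hit=True 31.43 [ 0.4863 -0.3185  0.102 ] open 0.0429 F [-0.1  1.7  6. ]
up 32.68 [ 0.4862 -0.3182  0.2192] open 0.061 F [ 0.2 -0.4  0.2]
down hit=False 35.71 [0.5015 0.1835 0.1005] open 0.0582 F [0.3 0.  0.3]
gripped 36.0 [0.5016 0.1837 0.1009] open 0.0404 F [-0.9  0.2  5.9]
lifted 36.95 [0.5004 0.1835 0.2193] open 0.0403 F [-0.7  0.7 -0.3]
place hit=True 40.47 [ 0.4801 -0.4061  0.1009] open 0.04 F [-0.9  0.8  4.3]
up 41.73 [ 0.48   -0.4057  0.2191] open 0.058 F [-0.5  0.2  0.2]
b2 elm along,across mm [-0.4 -0.1] yaw -4.0 LW [158.  52.] ztop 0.073
b2 ash along,across mm [-0.4  0.2] yaw -2.4 LW [133.  46.] ztop 0.069
b2 fir along,across mm [-0.1  1.2] yaw -4.2 LW [108.  44.] ztop 0.066
b2 bay along,across mm [-0.7  1.6] yaw -5.4 LW [83. 40.] ztop 0.062
scene2 elm along,across mm [20.2 -5.3] yaw -0.7 LW [179.  66.] ztop 0.095
scene2 ash along,across mm [4.9 0.7] yaw -3.9 LW [124.  46.] ztop 0.07
scene2 fir along,across mm [7.  2.1] yaw -1.5 LW [102.  45.] ztop 0.066
scene2 bay along,across mm [3.8 0.7] yaw -0.6 LW [77. 40.] ztop 0.063
```

View pics/b2.png

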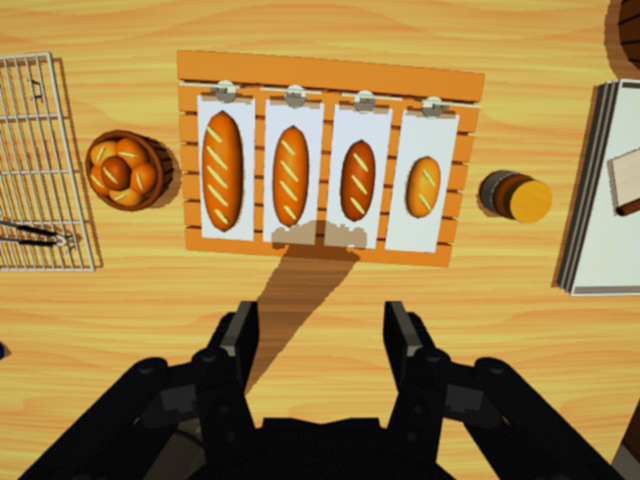

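View pics/scene2.png

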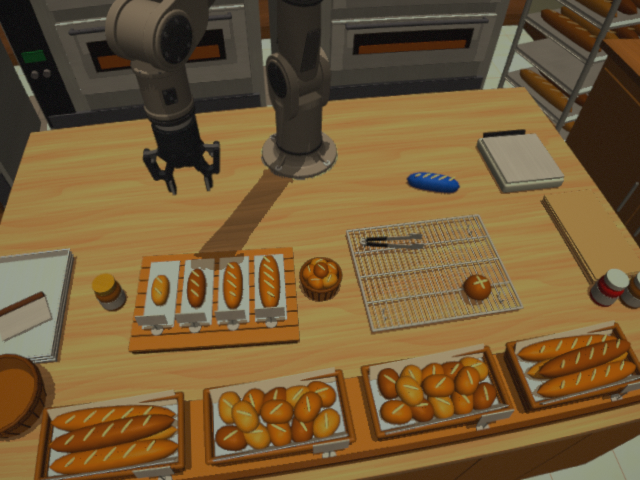

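All four loaves lie centred and right way up on their papers: (223,171), (291,175), (358,180) and (423,186) in the wrist view. The roll is still at (477,287) in the scene view, and the tongs and the blue loaf haven't moved. The arm is clear, so I'm handing in.

```bash
python3 -c "
from cell import env,job
print(job.job_done(), env.get_state()['time'])"
```

```text
the job is handed in; nothing more can be done
the job is handed in; nothing more can be done
```

All four loaves are on their papers, right way up and in order from the basket: elm, ash, fir, bay. I handed the job in at about 42 s on the robot's clock, with the arm raised clear. The hand-in reports no verdict.

- **Placement:** in the last wrist picture each loaf was within 1 mm of its paper's centre along it and 1.6 mm across. Each lay within 2° of the paper's direction, with its top at the expected height.
- **Left alone:** the round roll, tongs and blue loaf had not visibly moved.
- **Disagreement:** the scene camera's automatic measurement gave offsets along the paper of 4 to 7 mm, and 20 mm for the elm loaf. I discounted these, since that camera views the loaves obliquely past the price cards, and the elm outline (179 mm long for a 160 mm loaf) had evidently merged with a card. Its picture showed all four in place.
- **Forces:** each grip showed a brief upward push of 6 to 7 N, and setting down showed 4 to 6 N. These are the only forces I recorded, and all are well under the limits.

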